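# Clamp a cell in the test clamp with the torque knob

## Task

Take the purple cell out of the tray and stand it upright in the white nest of the cell-test clamp, gently and fully home. Swing the clamp arm over it until it meets its stop, without forcing it on, then tighten the black torque knob clockwise until it slips and clicks two or three times, and let go. Leave the other cells and things on the bench where they are.

Things in the scene. Friction and masses are not known exactly. Their poses are not given: they have to be found in the camera images.
- cell: The purple-sleeved cylindrical battery cell, 21 mm in diameter and 70 mm tall (the top 1.5 mm is a steel button 11.6 mm wide), 70 g. It stands upright on the floor of the tray. Origin: centre of its underside; z points up along the cell to the button.
- tray: Black open tray fixed to the bench, 80 x 245 mm, rim 14 mm high, walls and floor 4 mm thick. The purple cell and two others (teal, orange) of the same size stand in it in a row along its y axis, about 75 mm apart, in any order. Origin: centre of its underside; y along its long side.
- cell_teal: Teal-sleeved cell, same size as the purple one, standing in the tray; to be left alone. Origin: centre of its underside.
- cell_orange: Orange-sleeved cell, same size, standing in the tray; to be left alone. Origin: centre of its underside.
- clamp: Cell-test clamp bolted to the bench. Origin: on the bench under the nest's axis. x points to the pivot post (26 mm thick), its axis 115 mm away; z up. Base plate 205 x 92 x 12 mm, x = -47 to 158 mm. Over the origin the white nest block, 56 x 56 mm, 42 mm high. Binding posts 32 mm high at x = 60, y = +-27 mm. Arm home = knob straight over the nest.
- nest (a point): Centre of the mouth of the nest's hole, in the top of the white block, 42 mm above the bench. The hole is 22.5 mm wide with a 2 mm chamfer, 14 mm deep, with a brass contact at its floor (28 mm above the bench). The button of a cell that is home is 98 mm above the bench. Ease it in slowly (about 15 mm/s) and do not push on: over 45 N of contact in the nest harms the cell.
- swing_arm (a joint): Angle (rad) of the swing arm about the post: 0 = home, just touching the rubber buffer of its stop, pointing from the post over the nest; more = open, anticlockwise from above; starts at 1.0 to 1.6. Moves at 2 N, stays where left. Pressed on past 0 the buffer gives 0.026 rad per N m (10 N at bar_grip: -0.014). Bar 26 mm wide, 112 to 128 mm up; hub radius 18 mm, boss under the knob 19 mm.
- bar_grip (a point): Point on the swing arm's bar, mid-width and mid-thickness (120 mm above the bench), 55 mm from the post's axis towards the knob: a place to pinch the bar from above or to push its side. x axis along the bar, towards the post.
- knob_grip (a point): Point on the knob's upright axis at the height to grip it, 155 mm above the bench, 115 mm from the post; moves with the arm. x along the bar, towards the post. Black fluted knob, yellow cap, 36 mm wide, 137 to 167 mm up; does not rise or sink. Under it a steel drive collar, 47 mm wide, top 132 mm up, red mark. Clockwise lowers the contact 2.4 mm a rad; its start height varies.
- knob (a joint): Slip (rad) of the torque knob on its drive collar: near 0 while it drives the screw, then 0.52 more a click (12 a turn). It takes 1.4 to 3.9 rad of turning until it slips. Torque while turning: 0.22 N m running free; once the sprung contact meets the cell it grows over 0.9 rad to the set 0.40 N m (75 N on the cell); at each click it drops to about zero, then builds up. Less when the hand stops. Holds when let go.
- lower_contact: Brass contact disc, 21.6 mm wide, at the floor of the nest, on which the cell stands and is pressed. Fixed in the clamp. Origin: 14 mm below its top face, on the nest's axis.
- tape_roll: Roll of amber tape lying flat, 64 mm across, 19 mm high. Leave it alone. Origin: centre of its underside.
- screwdriver: Blue-handled screwdriver lying on the bench, 170 mm long. Leave it alone. Origin: under its middle; x along it.
- holder: Loose black three-hole cell holder, 46 x 112 x 9 mm, lying flat. Leave it alone. Origin: centre of its underside.
- insulator_jar: Clear jar with a white cap, 52 mm across, 60 mm high. Leave it alone. Origin: centre of its underside.

How it is judged:
On the way, in this order (a step that is already met when the one before it is completed fails the run):
1. the purple cell stands upright and fully home in the nest (horizontal distance between cell and nest below 0.003 m and z of cell in the frame of clamp below 0.031 m and angle between cell's own z axis and vertical below 0.06 rad), for 0.2 s.
2. the arm is home against its stop over the seated cell (all of step 1 and value of joint swing_arm below 0.04 rad), for 0.2 s.
3. the knob has slipped two clicks with the cell pressed on the lower contact (value of joint knob above 0.9 rad and contact force between lower_contact and cell above 50 N and value of joint swing_arm below 0.04 rad), for 0.1 s.
At the end, for the whole second after the job is handed in: The purple cell stands upright (0.06 rad) and home in the nest (within 3 mm of its floor and axis), the arm is within 0.04 rad of its stop, the cell is pressed on the lower contact with over 50 N, and the knob has slipped two or three clicks (0.9 to 1.9 rad) (all of step 1 and all of step 3 and value of joint knob below 1.9 rad); the robot touches nothing.
It fails at once if the arm is forced hard against its stop (over 0.045 rad past it, about 30 N at the bar) (value of joint swing_arm below -0.045 rad).
It fails at once if the knob is cranked on past three clicks (value of joint knob above 1.9 rad).
It fails at once if the cell is rammed into the nest (over 45 N while the arm is open) (contact force between cell and clamp above 45 N and value of joint swing_arm above 0.3 rad).
It fails at once if another cell is moved more than 20 mm (distance of any of cell_teal, cell_orange from where it was at the start of the episode above 0.02 m).
It fails at once if something else on the bench is moved more than 30 mm (distance of any of tape_roll, screwdriver, holder, insulator_jar from where it was at the start of the episode above 0.03 m).
It also fails if it takes over 72 s, if anything falls off the work surface, if the arm or the gripper's body presses on something with over 40 N, if the wrist force passes 120 N, or if a joint passes its speed limit or range.

## Robot

A 6-joint arm with a two-finger parallel gripper is mounted at the origin on the work surface. World frame = base frame: x ahead of the robot, y to its left, z up, the work surface at z = 0. Lengths are in m, angles in rad, forces in N, time in s.
With the tool pointing down it reaches from about 0.425 to 0.925 m from the base axis. Payload 12.5 kg.
Tool frame: the origin (TCP) lies at the very end of the fingers, on their centre line; the grasp point (between the pads) lies 19 mm behind it; z points along the fingers, y is the direction in which the jaws open and shut (so a half turn about z gives the same grasp; the last joint's range is limited). The gripper opens to 85 mm and grips with 20 to 120 N. Pads are 22 mm wide; open, the fingers measure 114 mm over their backs; the gripper's body (76 mm by 85 mm) begins 54 mm behind the grasp point. The pads swing forward as they close: fully open they stand 13 mm farther back than shut.
Start: joints at [-1.239, 0.491, 1.559, -0, 1.092, -0.106], TCP at [0.265, -0.566, 0.231] pointing down, gripper open.
Joint ranges: [-3.1, 3.1], [-0.84, 2.19], [0.05, 2.79], [-1.13, 4.28], [0.06, 2.93], [-2.69, 2.69]. Speed limits (rad/s): [2.22, 2.22, 2.79, 3.14, 3.14, 3.14].

## Interface

Orientations are given as a rotation vector (axis times angle).
In Python, from rig import monitor, read_camera, calibration, job gives the robot as it stands. The module is installed in compiled form; this text tells all that it offers.
- The arm moves only by the shell command python3 -m creep 'ROWS' [OPENING] [FORCE]. ROWS is JSON, a list of rows, each a list of 4 numbers: the shift along the tool's x, y, z in mm, then the turn about the tool's z in degrees. In form: [[dx, dy, dz, twist], ...]. A call has 1 to 12 rows; each row is the pose to reach, as a shift and turn from the pose commanded when the call began, along the tool's axes at that moment; what a row does not reach only later rows make up. A row lasts 1/8 s, in which the tool goes at most 62.5 mm and 10.7 degrees, less where a joint would pass 70% of its speed; a pose out of reach is approached as far as the arm can. A call with a gripper value outside its range is refused whole. OPENING is the finger opening in mm, from 0 to 85.4, set as the call begins (- or left out, the last holds). The fingers move at their own pace and stop on an object; FORCE is the grip in N (left out, the last holds). Time passes only in rows, so rows that repeat a pose let the fingers close. It gives the time, the measured TCP pose, the force and the opening at its end, in the units of the state.
- monitor.state(): the state, without advancing time (a new reading comes with each control period).
- read_camera(name): name is "scene" or "top"; returns (picture, depth): 400x640x3 uint8, red, green, blue; 400x640 float32, m along the optical axis (not along the pixel's ray), 0 where there is no reading.
- calibration(name): a dict with "fx", "fy", "cx", "cy" (pixels), "T" (4x4, takes a point from camera to world coordinates). Camera axes: x right, y down, z forward; pixel columns grow to the right and rows downward; lengths in m; the calibration is good to about 2 mm. A picture is of the moment at which its call begins. calibration takes no time and is no camera call.
- job.close_job(): hands the job in, once; it reports no verdict.
The state is a dict: "clock": time; "joint_pos": joint angles; "dq": joint speeds; "joint_torque": joint torques, N m; "ee_pos": TCP position; "orientation": TCP orientation; "wrist_force": force on the tool from outside, world axes, zero at the start; "ft_torque": the same for the moment, N m; "gripper_width": opening from 0.0 (shut) to 1.0 (fully open).
Only numpy, scipy, OpenCV 4.12 (cv2) and the standard library are available. Lean on these libraries where they do the work, as an engineer would, in place of code of your own. Each camera call takes 0.05 s, during which the arm holds its last target.

## Working session

There is one attempt and no reset: what is moved stays moved. The work goes in short steps, Python scripts to look and compute and a shell command to move; the robot and the scene stay as the last step left them, time stands still between calls to the robot, and variables do not carry over. Pictures are saved under pics/ and viewed, and the job is handed in when it is done.

```bash
mkdir -p pics; cat > h.py <<'E'
import numpy as np, cv2
from rig import monitor, read_camera, calibration, job
def grab(tag):
    for n in ("scene","top"):
        p,d=read_camera(n); cv2.imwrite(f"pics/{n}_{tag}.png",p[:,:,::-1]); np.save(f"{n}_{tag}.npy",d)
def pt(n,u,v,d):
    c=calibration(n); T=np.array(c["T"]); return (T@[(u-c["cx"])/c["fx"]*d,(v-c["cy"])/c["fy"]*d,d,1])[:3]
def ptz(n,u,v,z):
    a=pt(n,u,v,0.0);b=pt(n,u,v,1.0); return a+(b-a)*(z-a[2])/(b[2]-a[2])
E
python3 - <<'E'
from h import *
grab("a"); print(monitor.state()); 
for n in("scene","top"): print(calibration(n))
E
```

```text
{'clock': 0.1, 'joint_pos': array([-1.23862750e+00,  4.91492961e-01,  1.55942151e+00, -2.81275589e-05,
        1.09169477e+00, -1.05558859e-01]), 'dq': array([-0.00165698, -0.00293706, -0.00223995, -0.00167728, -0.00130666,
        0.00090662]), 'joint_torque': array([ 4.10065622e-03, -6.19444084e+01, -2.62027287e+01, -4.64921311e-05,
        2.88900213e-03,  1.71649242e-05]), 'ee_pos': array([ 0.26489454, -0.56585226,  0.23077874]), 'orientation': array([-3.06566156e+00, -6.81906021e-01,  2.19421574e-04]), 'wrist_force': array([ 0.66234703,  0.04238639, -0.06159701]), 'ft_torque': array([-0.02998707,  0.00686677,  0.01236551]), 'gripper_width': 1.002248922046916}
{'fx': 498.59150039404693, 'fy': 498.59150039404693, 'cx': 314.1609498567312, 'cy': 195.10842247475867, 'T': array([[-0.57803449,  0.62246934, -0.52764386,  1.18190418],
       [ 0.81600491,  0.4381727 , -0.37701549,  0.44540549],
       [-0.00348145, -0.64848794, -0.76121697,  0.98918555],
       [ 0.        ,  0.        ,  0.        ,  1.        ]])}
{'fx': 363.4698968823404, 'fy': 363.4698968823404, 'cx': 321.39286031530395, 'cy': 204.81635201682823, 'T': array([[-0.00439806, -0.9823975 ,  0.18675065,  0.36027789],
       [-0.9999754 ,  0.00534112,  0.00454698,  0.00549073],
       [-0.0054644 , -0.18672606, -0.98239682,  1.09933104],
       [ 0.        ,  0.        ,  0.        ,  1.        ]])}
```

View pics/scene_a.png

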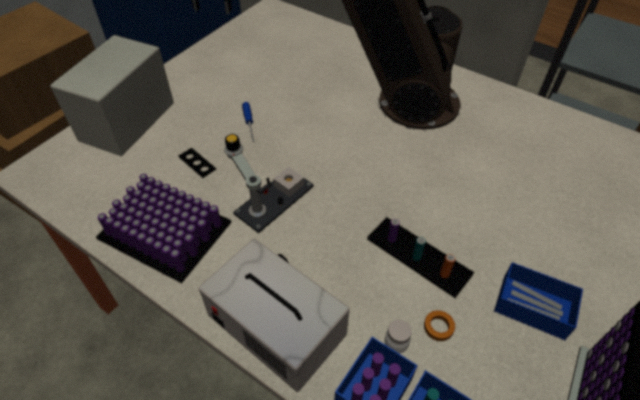

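View pics/top_a.png

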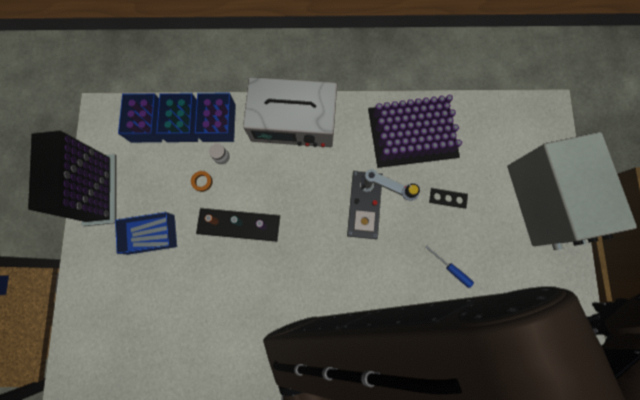

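```bash
python3 - <<'E'
import cv2,numpy as np
a=cv2.imread("pics/top_a.png")
x=cv2.resize(a[195:250,190:290],None,fx=8,fy=8,interpolation=cv2.INTER_CUBIC)
x=cv2.convertScaleAbs(x,alpha=1.8);cv2.imwrite("pics/c1.png",x[:440])
y=cv2.resize(a[165:245,340:430],None,fx=7,fy=7,interpolation=cv2.INTER_CUBIC)
cv2.imwrite("pics/c2.png",cv2.convertScaleAbs(y,alpha=1.5))
b=cv2.imread("pics/scene_a.png")
cv2.imwrite("pics/c3.png",cv2.convertScaleAbs(cv2.resize(b[125:235,215:325],None,fx=5,fy=5,interpolation=cv2.INTER_CUBIC),alpha=1.5))
cv2.imwrite("pics/c4.png",cv2.convertScaleAbs(cv2.resize(b[205:300,360:480],None,fx=6,fy=6,interpolation=cv2.INTER_CUBIC),alpha=1.8))
E
```

```text
(no output)
```

View pics/c1.png

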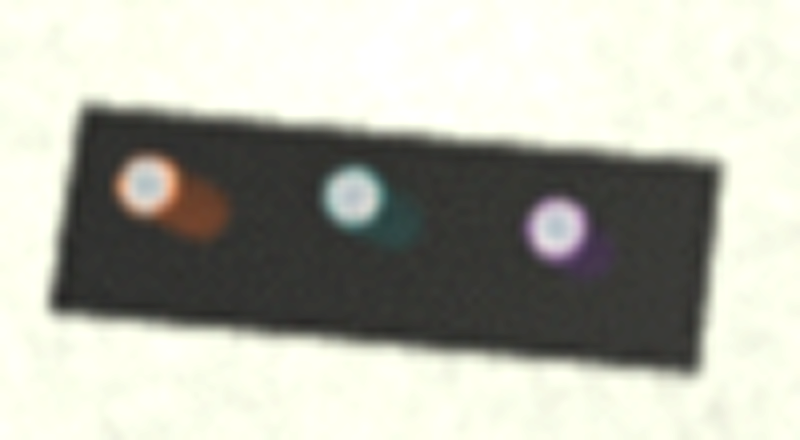

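View pics/c2.png

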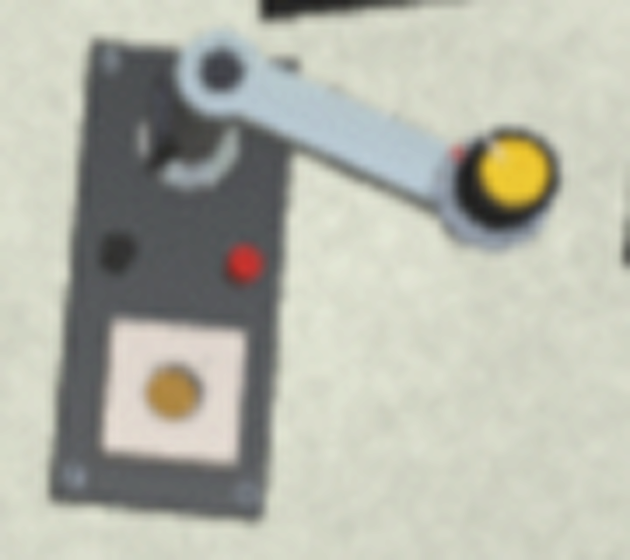

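View pics/c3.png

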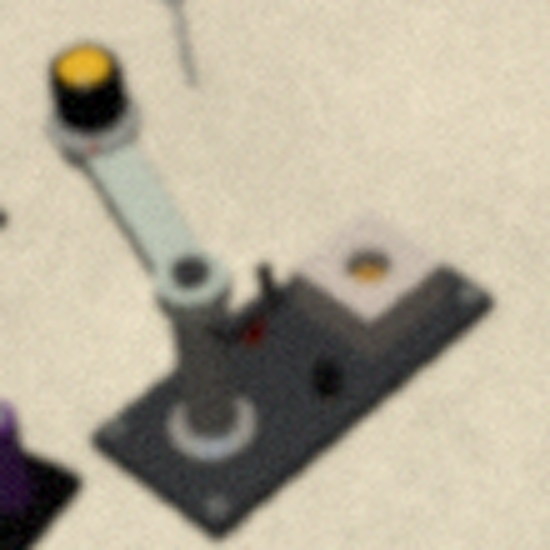

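View pics/c4.png

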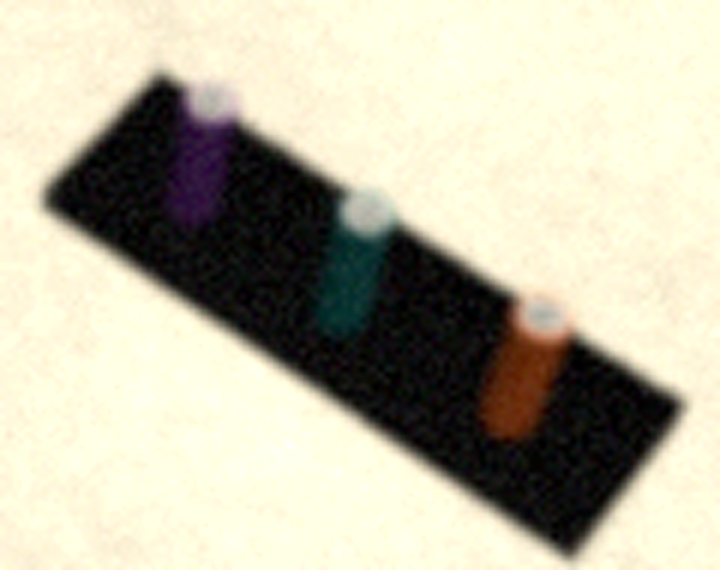

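```bash
python3 - <<'E'
from h import *
def c(n,x,y,s,ox,oy,z):
    u=(x+.5)/s-.5+ox;v=(y+.5)/s-.5+oy
    r=ptz(n,u,v,z);
    d=np.load(f"{n}_a.npy"); dd=d[int(round(v)),int(round(u))]
    print(n,x,y,np.round(r,4),"depthpt",np.round(pt(n,u,v,dd),4)); return r
for X in((146,185),(353,196),(557,229)): c("top",*X,8,190,195,.073)
for X in((543,316),(367,213),(211,102)): c("scene",*X,6,360,205,.073)
print("nest")
nt=c("top",174,391,7,340,165,.042)
q=[c("top",*X,7,340,165,.042) for X in((112,318),(246,330),(238,465),(101,452))]
ns=c("scene",368,265,5,215,125,.042)
print("brass");c("top",173,392,7,340,165,.028)
print("hub")
h1=c("top",221,70,7,340,165,.131);h2=c("scene",188,271,5,215,125,.131)
print("knob")
k1=c("top",517,172,7,340,165,.167);k2=c("scene",84,66,5,215,125,.167)
for n,h,k in((nt,h1,k1),(ns,h2,k2)):
    a=h-n;b=n-h;e=k-h
    print(np.hypot(*a[:2]),np.degrees(np.arctan2(a[1],a[0])),np.hypot(*e[:2]),
     np.arctan2(b[0]*e[1]-b[1]*e[0],b[0]*e[0]+b[1]*e[1]))
print([np.degrees(np.arctan2(*(q[j]-q[i])[1::-1]))%90 for i,j in((0,1),(1,2),(2,3),(3,0))],[np.linalg.norm(q[j]-q[i]) for i,j in((0,1),(1,2),(2,3),(3,0))])
E
```

```text
top 146 185 [0.5197 0.3352 0.073 ] depthpt [0.52   0.3359 0.0711]
top 353 196 [0.5153 0.261  0.073 ] depthpt [0.5155 0.2613 0.0718]
top 557 229 [0.5031 0.1877 0.073 ] depthpt [0.5026 0.1872 0.0761]
scene 543 316 [0.5215 0.3368 0.073 ] depthpt [0.5212 0.3367 0.0726]
scene 367 213 [0.5174 0.2633 0.073 ] depthpt [0.5191 0.2638 0.0753]
scene 211 102 [0.5053 0.1901 0.073 ] depthpt [0.5068 0.1907 0.0751]
nest
top 174 391 [ 0.5139 -0.1157  0.042 ] depthpt [ 0.5161 -0.1175  0.0269]
top 112 318 [ 0.5452 -0.0904  0.042 ] depthpt [ 0.5455 -0.0906  0.0401]
top 246 330 [ 0.5397 -0.1467  0.042 ] depthpt [ 0.5449 -0.1511  0.0116]
top 238 465 [ 0.4827 -0.1416  0.042 ] depthpt [ 0.4861 -0.1457  0.0121]
top 101 452 [ 0.4884 -0.0846  0.042 ] depthpt [ 0.4897 -0.0855  0.0309]
scene 368 265 [ 0.5155 -0.1126  0.042 ] depthpt [ 0.5054 -0.121   0.0276]
brass
top 173 392 [ 0.5155 -0.1169  0.028 ] depthpt [ 0.516  -0.1172  0.025 ]
hub
top 221 70 [ 0.6284 -0.1274  0.131 ] depthpt [ 0.6276 -0.127   0.1338]
scene 188 271 [ 0.6294 -0.1264  0.131 ] depthpt [ 0.6286 -0.1272  0.1298]
knob
top 517 172 [ 0.5781 -0.2323  0.167 ] depthpt [ 0.5772 -0.2313  0.1712]
scene 84 66 [ 0.5788 -0.2291  0.167 ] depthpt [ 0.579  -0.2289  0.1672]
0.11502397912423483 -5.812159159331362 0.11635644893811815 1.225804850348855
0.11468884521854449 -6.921695115971371 0.11443423542751939 1.2343635861559386
[np.float64(84.48825634381313), np.float64(84.84638622183866), np.float64(84.25085831724671), np.float64(84.12917752986532)] [np.float64(0.05655413143637114), np.float64(0.05729839242292259), np.float64(0.05727037263186179), np.float64(0.0570611016250852)]
```

```bash
cat >> h.py <<'E'
from scipy.spatial.transform import Rotation as R
def rel(target,jaw=None):
    "shift mm in tool axes to target TCP; jaw = wanted world azimuth deg of tool y (mod 180)"
    s=monitor.state(); M=R.from_rotvec(s["orientation"]).as_matrix()
    print("pos",np.round(s["ee_pos"],4),"F",np.round(s["wrist_force"],1),"jawaz",round(np.degrees(np.arctan2(M[1,1],M[0,1])),1),"xaz",round(np.degrees(np.arctan2(M[1,0],M[0,0])),1),"j",np.round(s["joint_pos"],2),"w",round(s["gripper_width"],3),"t",round(s["clock"],2))
    if target is not None: print("shift",np.round(1000*M.T@(np.array(target)-s["ee_pos"]),1))
    if jaw is not None: print("twist(+ = clockwise)",(np.degrees(np.arctan2(M[1,1],M[0,1]))-jaw+90)%180-90)
E
python3 -c "
from h import *
rel([.504,.189,.12],-5)"
```

```text
pos [ 0.2649 -0.5659  0.2308] F [ 0.7  0.  -0.1] jawaz -64.9 xaz 25.1 j [-1.24  0.49  1.56 -0.    1.09 -0.11] w 1.002 t 0.1
shift [ 536.5 -582.2  111.4]
twist(+ = clockwise) -59.919305077686644
```

```bash
python3 -m creep '[[341,-245,0,-60],[341,-245,0,-60],[341,-245,0,-60],[341,-245,0,-60],[341,-245,0,-60],[341,-245,0,-60],[341,-245,0,-60],[536,-582,0,-60],[536,-582,0,-60],[536,-582,0,-60],[536,-582,0,-60],[536,-582,0,-60]]' 60 30; python3 -c "
from h import *
rel([.504,.189,.12],-5)"
```

```text
clock: 1.6
ee_pos: [0.4969, 0.1138, 0.2312]
orientation: [2.315, 2.124, -0.0]
wrist_force: [1.1, 0.4, 0.5]
gripper_width: 0.703
pos [0.4969 0.1138 0.2312] F [1.1 0.4 0.5] jawaz -4.9 xaz 85.1 j [ 0.1   0.33  1.84 -0.    0.98  0.18] w 0.703 t 1.6
shift [ 75.6   0.6 111.2]
twist(+ = clockwise) 0.08106614266424117
```

```bash
python3 -m creep '[[60,0,40,0],[76,1,111,0],[76,1,111,0],[76,1,111,0],[76,1,111,0]]'; python3 - <<'E'
from h import *
grab("b"); rel([.504,.189,.032],-5)
b=cv2.imread("pics/scene_b.png")
cv2.imwrite("pics/d1.png",cv2.convertScaleAbs(cv2.resize(b[150:270,330:450],None,fx=5,fy=5,interpolation=cv2.INTER_CUBIC),alpha=2))
E
```

```text
clock: 2.22
ee_pos: [0.5055, 0.1867, 0.122]
orientation: [2.315, 2.122, 0.003]
wrist_force: [0.3, 0.0, 0.9]
gripper_width: 0.699
pos [0.5054 0.1867 0.122 ] F [-1.1  0.   0.3] jawaz -5.0 xaz 85.0 j [ 0.23  0.51  1.89 -0.    0.74  0.32] w 0.706 t 2.33
shift [ 2.1 -1.8 90. ]
twist(+ = clockwise) 0.020377565376577422
```

View pics/d1.png

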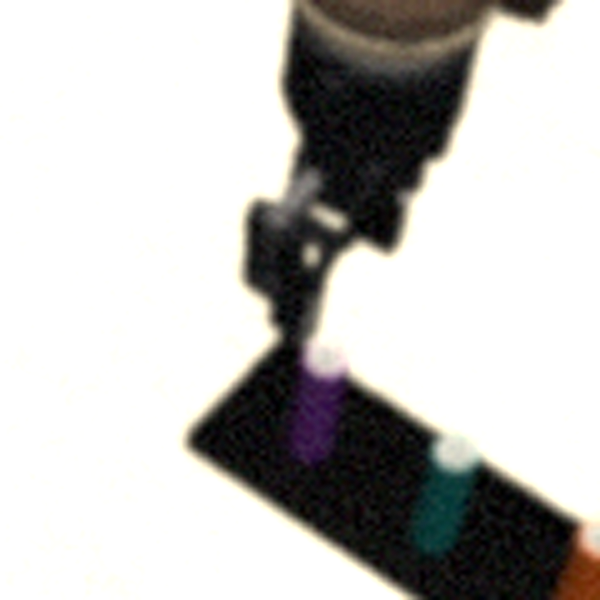

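View pics/top_b.png

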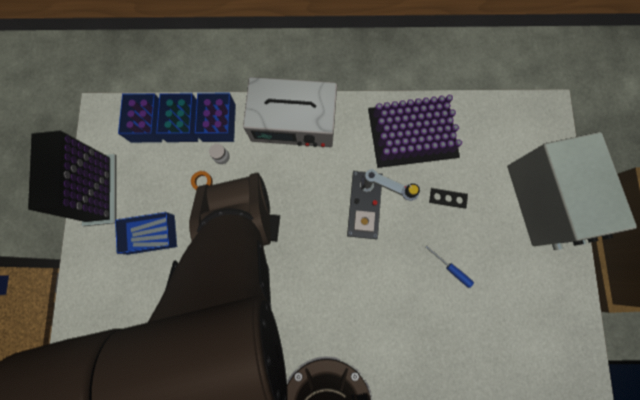

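```bash
python3 - <<'E'
from h import *
def proj(n,p):
    c=calibration(n);q=np.linalg.inv(c["T"])@[*p,1];return c["fx"]*q[0]/q[2]+c["cx"],c["fy"]*q[1]/q[2]+c["cy"]
s=monitor.state();M=R.from_rotvec(s["orientation"]).as_matrix();e=s["ee_pos"]
for side in(1,-1):
  for o in(.03,.04):
    for xx in(-.011,.011):
      u,v=proj("scene",e+M@[xx,side*o,-.009]);print(side,o,xx,((u-330)*5+2,(v-150)*5+2))
E
```

```text
1 0.03 -0.011 (np.float64(275.2743891377197), np.float64(304.87317134588636))
1 0.03 0.011 (np.float64(316.71946232079887), np.float64(330.22997034134715))
1 0.04 -0.011 (np.float64(262.11611058306215), np.float64(318.46547189939315))
1 0.04 0.011 (np.float64(303.63777195144434), np.float64(344.0545774701199))
-1 0.03 -0.011 (np.float64(351.7977408215098), np.float64(225.8257191182089))
-1 0.03 0.011 (np.float64(392.7773786485282), np.float64(249.85268097153178))
-1 0.04 -0.011 (np.float64(364.1613872833285), np.float64(213.05426136647608))
-1 0.04 0.011 (np.float64(405.06261978208), np.float64(236.86975389113994))
```

```bash
python3 -m creep '[[2,-2,30,0],[2,-2,60,0],[2,-2,90,0],[2,-2,90,0],[2,-2,90,0]]'; python3 -m creep '[[0,0,0,0],[0,0,0,0],[0,0,0,0],[0,0,0,0],[0,0,0,0],[0,0,0,0]]' 10 40;  python3 -c "
from h import *
rel([.504,.189,.032],-5)"
```

```text
clock: 2.95
ee_pos: [0.5034, 0.1894, 0.0317]
orientation: [2.314, 2.123, 0.002]
wrist_force: [0.0, -0.1, 0.5]
gripper_width: 0.699
clock: 3.7
ee_pos: [0.5031, 0.1896, 0.0311]
orientation: [2.314, 2.124, 0.002]
wrist_force: [-0.9, -0.5, 8.6]
gripper_width: 0.236
pos [0.5031 0.1896 0.0311] F [-0.9 -0.5  8.6] jawaz -4.9 xaz 85.1 j [ 0.24  0.66  1.94 -0.    0.54  0.32] w 0.236 t 3.7
shift [-0.5  1.  -0.9]
twist(+ = clockwise) 0.08806138582453116
```

```bash
python3 -m creep '[[0,0,-10,0],[0,0,-30,0],[0,0,-80,0],[0,0,-135,0],[0,0,-170,0],[-60,8,-170,0],[-120,15,-170,0],[-180,23,-170,0],[-240,30,-170,0],[-285,36,-170,0],[-302,38,-170,0],[-302,38,-170,0]]'; python3 -m creep '[[0,0,40,0],[0,0,85,0],[0,0,85,0],[0,0,85,0]]'; python3 - <<'E'
from h import *
grab("c"); rel([.5147,-.1145,.097],-5)
b=cv2.imread("pics/scene_c.png")
cv2.imwrite("pics/e1.png",cv2.convertScaleAbs(cv2.resize(b[90:210,230:350],None,fx=5,fy=5,interpolation=cv2.INTER_CUBIC),alpha=2))
b=cv2.imread("pics/top_c.png")
cv2.imwrite("pics/e2.png",cv2.convertScaleAbs(cv2.resize(b[160:260,310:430],None,fx=5,fy=5,interpolation=cv2.INTER_CUBIC),alpha=2))
E
```

```text
clock: 5.2
ee_pos: [0.5145, -0.115, 0.2005]
orientation: [-2.316, -2.122, -0.0]
wrist_force: [0.1, 0.7, -0.5]
gripper_width: 0.234
clock: 5.7
ee_pos: [0.5154, -0.114, 0.1167]
orientation: [2.313, 2.125, 0.001]
wrist_force: [0.7, 0.1, -0.3]
gripper_width: 0.233
pos [ 0.5155 -0.1144  0.1171] F [ 0.1 -0.2 -0.7] jawaz -4.9 xaz 85.1 j [-0.34  0.51  1.92 -0.    0.72 -0.26] w 0.231 t 5.8
shift [-0.2 -0.8 20.1]
twist(+ = clockwise) 0.1201497667117053
```

View pics/e1.png

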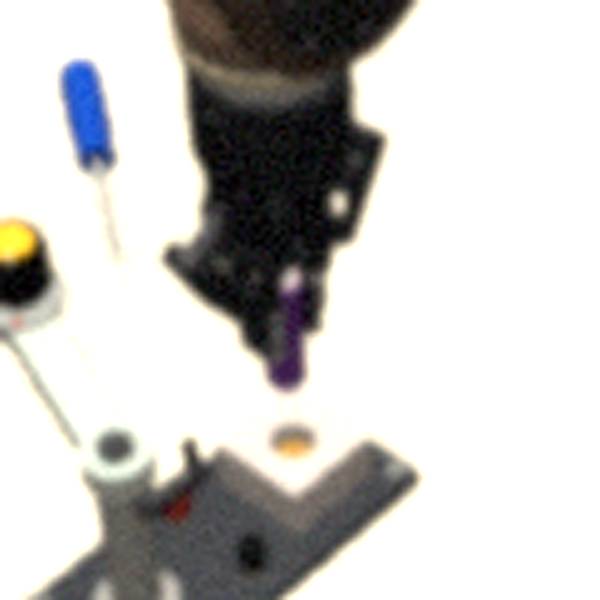

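View pics/e2.png

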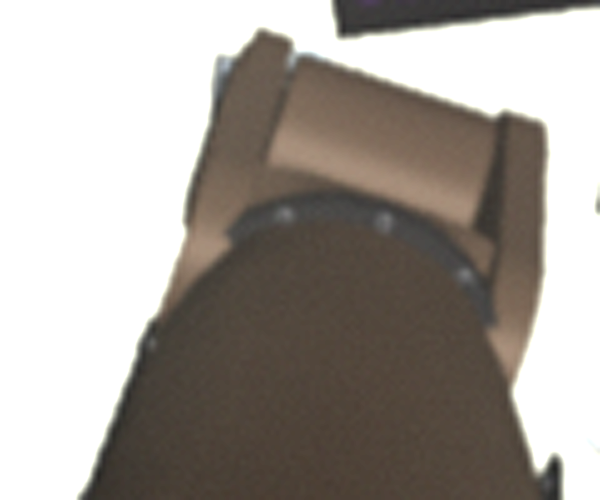

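```bash
python3 -m creep '[[0,-1,15,0],[0,-1,26,0],[0,-1,26,0],[0,-1,26,0]]'; cat >> h.py <<'E'
def proj(n,p):
    c=calibration(n);q=np.linalg.inv(c["T"])@[*p,1];return c["fx"]*q[0]/q[2]+c["cx"],c["fy"]*q[1]/q[2]+c["cy"]
def overlay(n,img,box,s,circles,out):
    x0,y0,x1,y1=box
    im=cv2.convertScaleAbs(cv2.resize(img[y0:y1,x0:x1],None,fx=s,fy=s,interpolation=cv2.INTER_CUBIC),alpha=1.6)
    for (c,r,col) in circles:
        P=[]
        for t in np.linspace(0,2*np.pi,60):
            u,v=proj(n,[c[0]+r*np.cos(t),c[1]+r*np.sin(t),c[2]]);P.append(((u-x0+.5)*s-.5,(v-y0+.5)*s-.5))
        cv2.polylines(im,[np.round(P).astype(int)],True,col,1)
    cv2.imwrite(out,im)
E
python3 - <<'E'
from h import *
grab("d"); rel([.5147,-.1145,.097],-5)
e=monitor.state()["ee_pos"]
b=cv2.imread("pics/scene_d.png")
overlay("scene",b,(260,130,320,190),10,[],"pics/f0.png")
overlay("scene",b,(260,130,320,190),10,[((.5155,-.1126,.042),.01325,(0,255,0)),((.5155,-.1126,.028),.0108,(0,0,255)),((e[0],e[1],e[2]-.027),.0105,(255,255,0)),((e[0],e[1],e[2]-.027+.0685),.0105,(255,255,0))],"pics/f1.png")
E
```

```text
clock: 6.3
ee_pos: [0.5137, -0.1146, 0.0892]
orientation: [-2.315, -2.124, 0.0]
wrist_force: [0.1, -0.0, -0.9]
gripper_width: 0.233
pos [ 0.5139 -0.1146  0.0895] F [-0.1  0.4 -0.5] jawaz -4.9 xaz 85.1 j [-0.34  0.55  1.94 -0.    0.65 -0.26] w 0.236 t 6.4
shift [ 0.2  0.8 -7.5]
twist(+ = clockwise) 0.08064678941151726
```

View pics/f0.png

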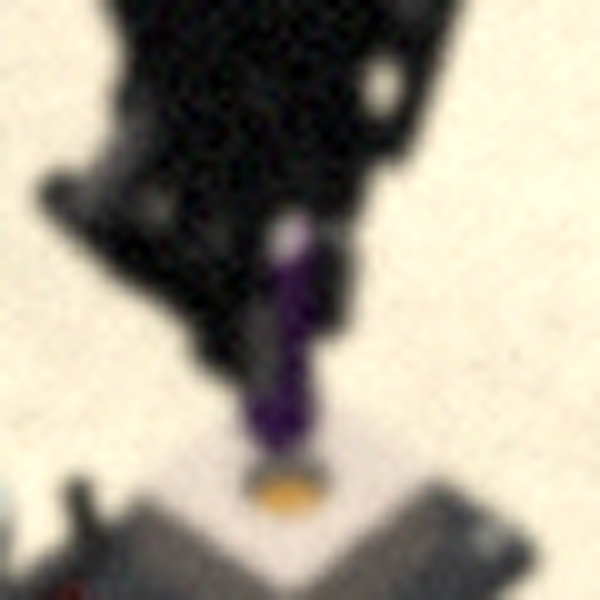

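View pics/f1.png

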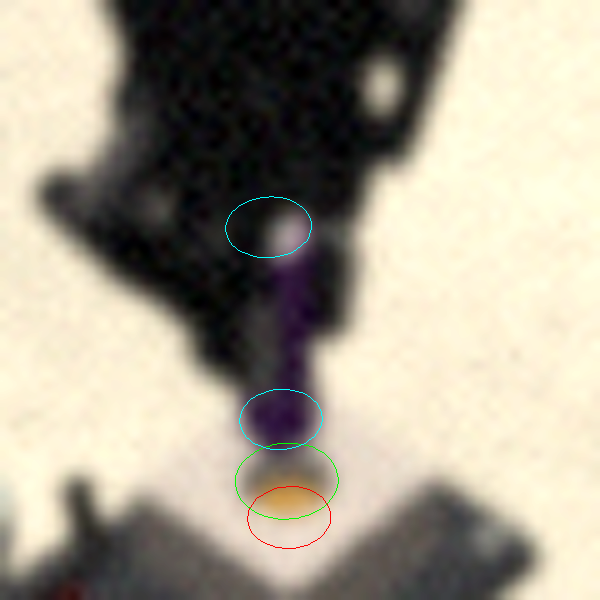

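```bash
python3 - <<'E'
from h import *
b=cv2.imread("pics/scene_a.png")
c=(.515,-.1133)
overlay("scene",b,(265,155,315,205),14,[],"pics/g0.png")
overlay("scene",b,(265,155,315,205),14,[((*c,.042),.01325,(0,255,0)),((*c,.040),.01125,(255,255,0)),((*c,.028),.0108,(0,0,255))],"pics/g1.png")
a=cv2.imread("pics/g0.png");d=cv2.imread("pics/g1.png");cv2.imwrite("pics/g.png",np.hstack([a[120:520,130:500],d[120:520,130:500]]))
b=cv2.imread("pics/top_a.png")
c=(.515,-.1155)
overlay("top",b,(345,200,385,240),14,[],"pics/g2.png")
overlay("top",b,(345,200,385,240),14,[((*c,.042),.01325,(0,255,0)),((*c,.040),.01125,(255,255,0)),((*c,.028),.0108,(0,0,255))],"pics/g3.png")
a=cv2.imread("pics/g2.png");d=cv2.imread("pics/g3.png");cv2.imwrite("pics/gt.png",np.hstack([a[100:500,100:480],d[100:500,100:480]]))
E
```

```text
(no output)
```

View pics/g.png

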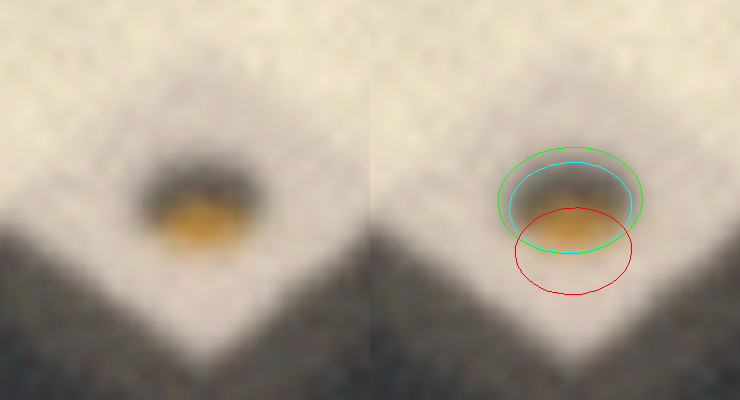

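View pics/gt.png

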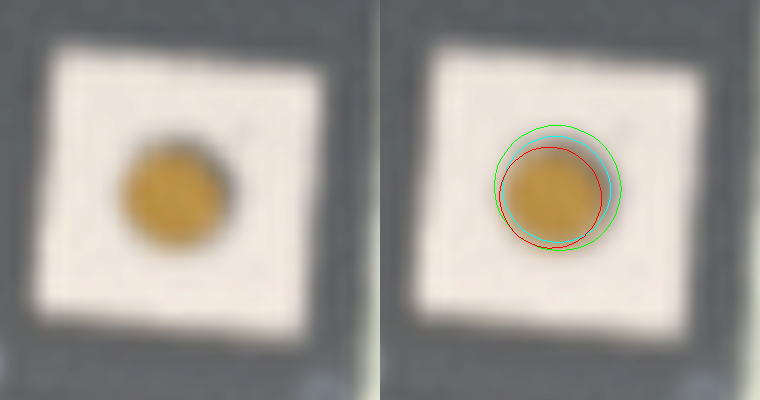

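```bash
python3 -m creep '[[1,1,5,0],[1,1,10,0],[1,1,15,0],[1,1,17,0],[1,1,19,0],[1,1,20,0],[1,1,21,0],[1,1,22,0],[1,1,23,0],[1,1,24,0]]'; python3 -c "
from h import *
rel([.5147,-.1138,.055],-5)"
```

```text
clock: 7.65
ee_pos: [0.5143, -0.1136, 0.0651]
orientation: [-2.314, -2.124, 0.001]
wrist_force: [-4.1, -1.3, 2.7]
gripper_width: 0.233
pos [ 0.5143 -0.1136  0.0651] F [-4.1 -1.3  2.7] jawaz -4.9 xaz 85.1 j [-0.34  0.59  1.95 -0.    0.6  -0.26] w 0.233 t 7.65
shift [-0.2  0.4 10.1]
twist(+ = clockwise) 0.08407969883100463
```

```bash
python3 -m creep '[[0,-0.3,1,0],[0,-0.5,2,0],[0,-0.5,3.5,0],[0,-0.5,5,0],[0,-0.5,6.5,0],[0,-0.5,8,0]]'; python3 -c "
from h import *
rel([.5147,-.1138,.055],-5)"
```

```text
clock: 8.4
ee_pos: [0.5142, -0.1136, 0.0572]
orientation: [-2.315, -2.124, 0.0]
wrist_force: [-4.9, -1.6, 2.2]
gripper_width: 0.235
pos [ 0.5142 -0.1136  0.0572] F [-4.9 -1.6  2.2] jawaz -4.9 xaz 85.1 j [-0.34  0.6   1.96 -0.    0.58 -0.26] w 0.235 t 8.4
shift [-0.2  0.5  2.2]
twist(+ = clockwise) 0.08550945483057149
```

Going in freely. Last couple of mm, slowly.

```bash
python3 -m creep '[[0,-0.4,0.8,0],[0,-0.6,1.6,0]]';python3 -m creep '[[0,0,0.6,0],[0,0,0.6,0]]'; python3 -c "
from h import *
rel(None,-5)"
```

```text
clock: 8.65
ee_pos: [0.5141, -0.1136, 0.0557]
orientation: [2.314, 2.124, 0.001]
wrist_force: [-1.8, -1.1, 0.9]
gripper_width: 0.235
clock: 8.9
ee_pos: [0.514, -0.1136, 0.0552]
orientation: [2.314, 2.124, 0.001]
wrist_force: [-1.2, -1.1, 1.0]
gripper_width: 0.236
pos [ 0.514  -0.1136  0.0552] F [-1.2 -1.1  1. ] jawaz -4.9 xaz 85.1 j [-0.34  0.61  1.96 -0.    0.57 -0.26] w 0.236 t 8.9
twist(+ = clockwise) 0.08438502130302084
```

```bash
python3 -m creep '[[0,0,0.5,0],[0,0,0.7,0]]';python3 -m creep '[[0,0,0.5,0],[0,0,0.5,0]]'; python3 -m creep '[[0,0,0.5,0],[0,0,0.5,0]]'
```

```text
clock: 9.15
ee_pos: [0.514, -0.1136, 0.0551]
orientation: [2.314, 2.123, 0.001]
wrist_force: [-3.7, 0.8, 12.8]
gripper_width: 0.234
clock: 9.4
ee_pos: [0.5141, -0.1137, 0.0551]
orientation: [2.313, 2.123, 0.001]
wrist_force: [-4.3, 0.0, 17.4]
gripper_width: 0.234
clock: 9.65
ee_pos: [0.5141, -0.1137, 0.0551]
orientation: [2.313, 2.123, 0.001]
wrist_force: [-6.7, 0.8, 24.7]
gripper_width: 0.237
```

```bash
python3 -m creep '[[0,0,-1.2,0]]'; python3 -m creep '[[0,0,0,0],[0,0,0,0],[0,0,0,0],[0,0,0,0]]' 60;  python3 -m creep '[[0,0,-30,0],[0,0,-80,0],[0,0,-140,0],[0,0,-140,0],[0,0,-140,0]]'; python3 - <<'E'
from h import *
grab("e"); rel(None)
b=cv2.imread("pics/scene_e.png")
c=(.5145,-.1137)
overlay("scene",b,(255,120,325,200),7,[((*c,.0965),.0105,(0,255,0)),((*c,.098),.0058,(255,255,0))],"pics/i1.png")
E
```

```text
clock: 9.78
ee_pos: [0.514, -0.1136, 0.0553]
orientation: [2.314, 2.123, 0.001]
wrist_force: [-1.8, -0.9, -0.1]
gripper_width: 0.239
clock: 10.28
ee_pos: [0.5137, -0.1135, 0.0545]
orientation: [-2.315, -2.124, 0.0]
wrist_force: [-0.0, 0.3, -0.3]
gripper_width: 0.702
clock: 10.9
ee_pos: [0.5134, -0.1134, 0.1943]
orientation: [-2.315, -2.124, 0.0]
wrist_force: [0.6, 0.7, -0.0]
gripper_width: 0.704
pos [ 0.5132 -0.1134  0.1933] F [-0.  -0.6 -0.2] jawaz -4.9 xaz 85.1 j [-0.34  0.4   1.84 -0.    0.9  -0.26] w 0.699 t 11.0
```

View pics/i1.png

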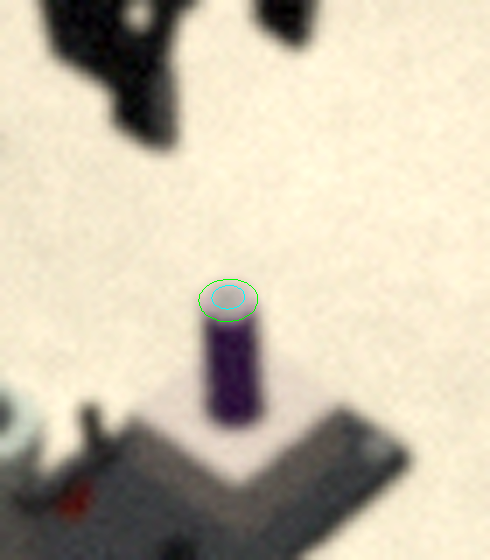

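View pics/scene_e.png

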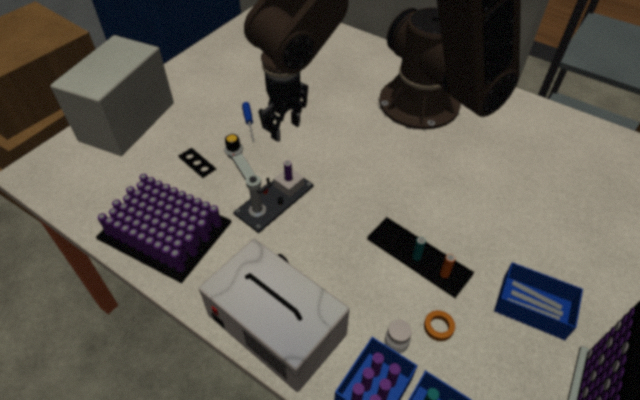

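```bash
python3 -c "
from h import *
rel([.6047,-.1752,.19],-25.5)"
```

```text
pos [ 0.5132 -0.1134  0.1933] F [-0.  -0.6 -0.2] jawaz -4.9 xaz 85.1 j [-0.34  0.4   1.84 -0.    0.9  -0.26] w 0.699 t 11.0
shift [-53.8  96.5   3.1]
twist(+ = clockwise) 20.58208064156318
```

```bash
python3 -m creep '[[-27,48,3,10],[-54,96,3,20.5],[-54,96,3,20.5],[-54,96,3,20.5]]' 50 20; python3 - <<'E'
from h import *
grab("f"); rel([.6047,-.1752,.11],-25.5)
b=cv2.imread("pics/scene_f.png")
overlay("scene",b,(215,110,315,210),6,[],"pics/j1.png")
b=cv2.imread("pics/top_f.png")
overlay("top",b,(330,150,430,250),6,[],"pics/j2.png")
E
```

```text
clock: 11.5
ee_pos: [0.6038, -0.1751, 0.1899]
orientation: [-2.653, -1.679, 0.003]
wrist_force: [0.1, 0.1, -0.6]
gripper_width: 0.585
pos [ 0.6038 -0.1749  0.191 ] F [-0.  -0.3 -0.3] jawaz -25.3 xaz 64.7 j [-0.39  0.54  1.59 -0.    1.01  0.06] w 0.585 t 11.6
shift [ 0.1  1.  81. ]
twist(+ = clockwise) 0.15570729899282298
```

View pics/j1.png

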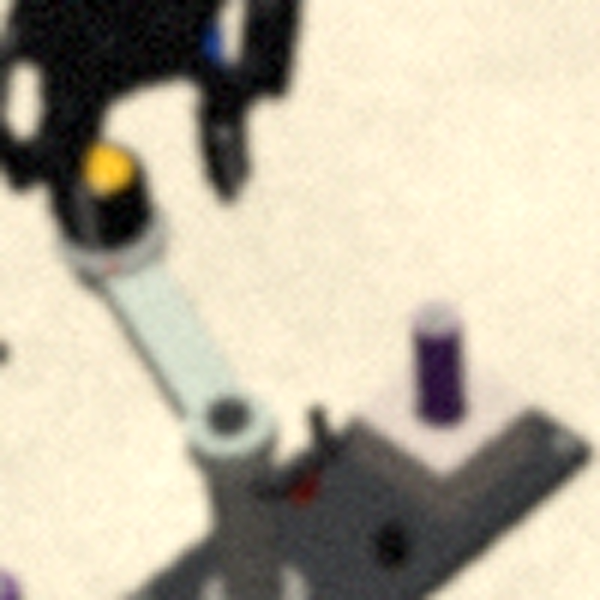

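View pics/j2.png

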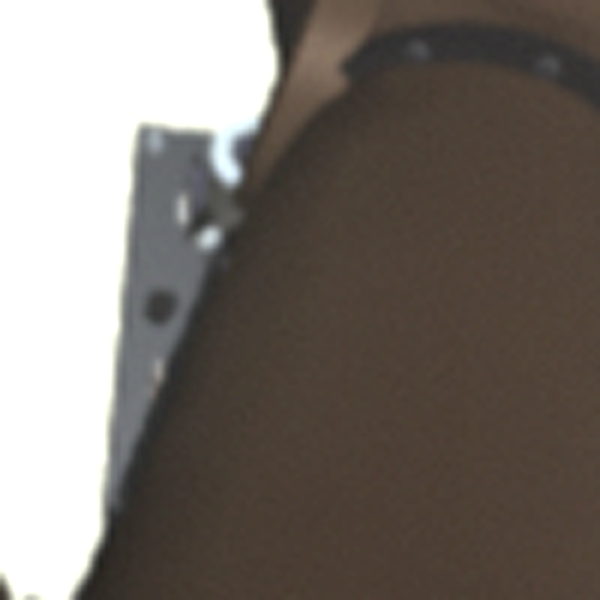

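```bash
python3 -m creep '[[0,1,40,0],[0,1,60,0],[0,1,70,0],[0,1,80,0],[0,1,80,0],[0,1,80,0]]'; python3 - <<'E'
from h import *
grab("g"); rel([.6047,-.1752,.11],-25.5)
b=cv2.imread("pics/scene_g.png")
overlay("scene",b,(215,110,315,210),6,[],"pics/k1.png")
E
```

```text
clock: 12.35
ee_pos: [0.6059, -0.1761, 0.1123]
orientation: [2.655, 1.678, 0.001]
wrist_force: [0.3, -0.6, -0.0]
gripper_width: 0.585
pos [ 0.6059 -0.1761  0.1122] F [-0.   0.3  0.3] jawaz -25.4 xaz 64.6 j [-0.39  0.63  1.66 -0.    0.85  0.06] w 0.583 t 12.45
shift [ 0.3 -1.4  2.2]
twist(+ = clockwise) 0.0861768106508265
```

View pics/k1.png

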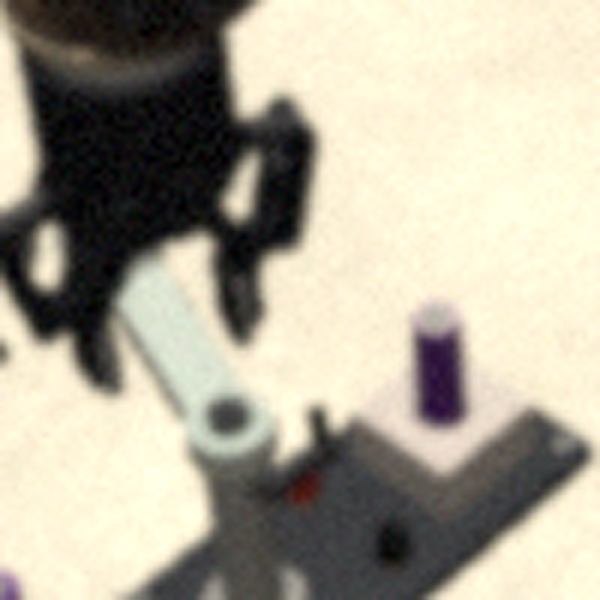

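```bash
python3 -m creep '[[0,-1,3,0],[0,-1,3,0],[0,-1,3,0],[0,-1,3,0]]' 32 20; python3 -m creep '[[0.5,-7.7,0,8],[2.1,-15.2,0,16],[4.8,-22.4,0,24],[8.4,-29.1,0,32],[12.9,-35.4,0,40],[18.2,-40.9,0,48],[23.5,-45.1,0,55],[27.5,-47.6,0,60],[27.5,-47.6,0,60]]'; python3 - <<'E'
from h import *
grab("h"); rel(None)
b=cv2.imread("pics/scene_h.png")
overlay("scene",b,(215,110,315,210),6,[],"pics/l1.png")
E
```

```text
clock: 12.95
ee_pos: [0.6047, -0.1756, 0.1086]
orientation: [2.656, 1.678, -0.0]
wrist_force: [0.2, -0.2, -0.4]
gripper_width: 0.373
clock: 14.08
ee_pos: [0.5736, -0.1301, 0.1087]
orientation: [3.139, 0.127, 0.0]
wrist_force: [-0.3, -0.3, -0.8]
gripper_width: 0.377
pos [ 0.5736 -0.1304  0.1086] F [ 0.8 -0.6  0.3] jawaz -85.3 xaz 4.7 j [-0.34  0.59  1.77 -0.    0.78  1.15] w 0.373 t 14.18
```

View pics/l1.png

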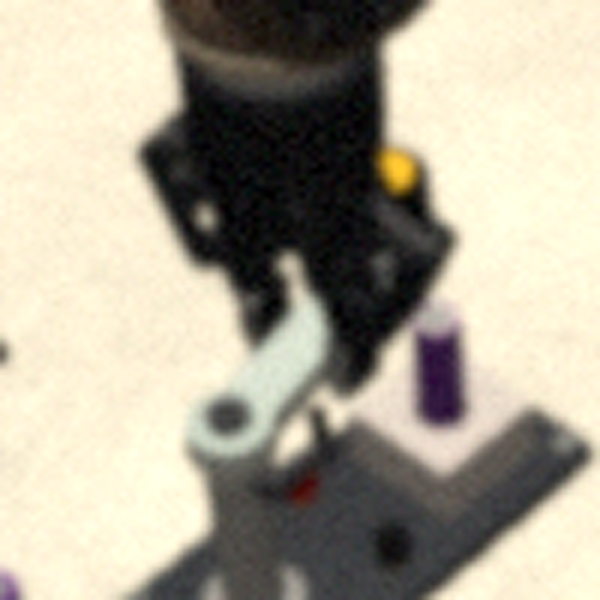

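```bash
python3 -m creep '[[0.2,-2.5,0,3],[0.4,-5,0,6],[0.6,-7.5,0,8.5],[1,-9,0,10.5],[1,-10,0,10.5],[1,-10,0,10.5]]'; python3 -m creep '[[0,-0.7,0,0],[0,-1.4,0,0],[0,-1.4,0,0]]';
```

```text
clock: 14.92
ee_pos: [0.5738, -0.1204, 0.1086]
orientation: [3.137, -0.16, 0.0]
wrist_force: [0.8, -0.2, 0.3]
gripper_width: 0.38
clock: 15.3
ee_pos: [0.5737, -0.1188, 0.1085]
orientation: [-3.137, 0.162, 0.001]
wrist_force: [-1.3, -1.0, 0.9]
gripper_width: 0.375
```

```bash
for i in 1 2; do :; done; python3 -m creep '[[0,-0.5,0,0],[0,-1,0,0],[0,-1,0,0]]'; python3 -m creep '[[0,-0.5,0,0],[0,-1,0,0],[0,-1,0,0]]'
```

```text
clock: 15.68
ee_pos: [0.5738, -0.1182, 0.1085]
orientation: [3.137, -0.162, -0.001]
wrist_force: [-2.8, -5.6, 0.2]
gripper_width: 0.377
clock: 16.05
ee_pos: [0.5738, -0.1181, 0.1086]
orientation: [3.136, -0.162, -0.001]
wrist_force: [-4.7, -11.4, 0.0]
gripper_width: 0.377
```

```bash
python3 - <<'E'
from h import *
grab("i"); rel(None)
b=cv2.imread("pics/scene_i.png")
overlay("scene",b,(215,110,315,210),6,[],"pics/m1.png")
E
```

```text
pos [ 0.5738 -0.1181  0.1086] F [ -4.1 -12.3   0.4] jawaz -95.9 xaz -5.9 j [-0.32  0.58  1.78 -0.    0.78  1.36] w 0.372 t 16.15
```

View pics/m1.png

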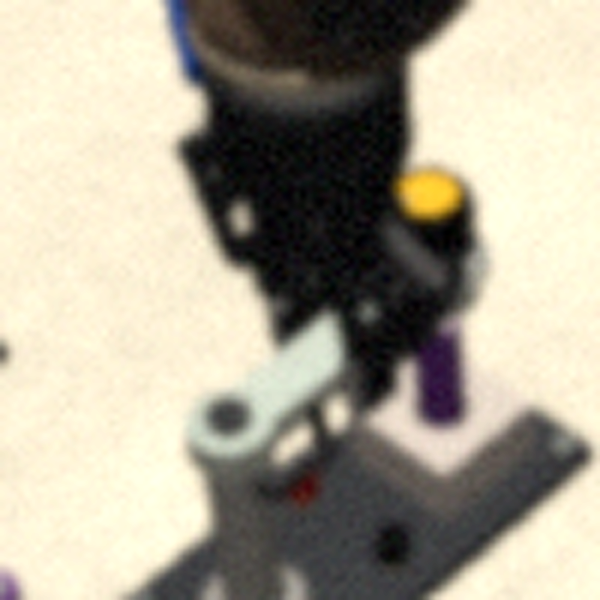

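```bash
python3 -m creep '[[0,3,0,0],[0,3.8,0,0],[0,3.8,0,0]]'; python3 -m creep '[[0,0,-40,0],[0,0,-95,0],[0,0,-95,0],[0,0,-95,0]]' 60; python3 - <<'E'
from h import *
grab("j"); rel([.5140,-.1136,.20],None)
b=cv2.imread("pics/scene_j.png")
c=(.5140,-.1136)
overlay("scene",b,(215,110,315,210),6,[((*c,.167),.018,(0,0,255)),((*c,.132),.0235,(0,255,0))],"pics/n1.png")
E
```

```text
clock: 16.52
ee_pos: [0.5738, -0.1205, 0.1086]
orientation: [-3.137, 0.162, -0.0]
wrist_force: [-0.7, 0.4, -0.4]
gripper_width: 0.375
clock: 17.02
ee_pos: [0.5734, -0.1204, 0.2032]
orientation: [-3.137, 0.162, 0.0]
wrist_force: [-0.0, 0.0, -1.2]
gripper_width: 0.703
pos [ 0.5732 -0.1204  0.2023] F [-0.3 -0.4  0.3] jawaz -95.9 xaz -5.9 j [-0.32  0.47  1.69 -0.    0.99  1.35] w 0.701 t 17.12
shift [-59.6  -0.7   2.5]
```

View pics/n1.png

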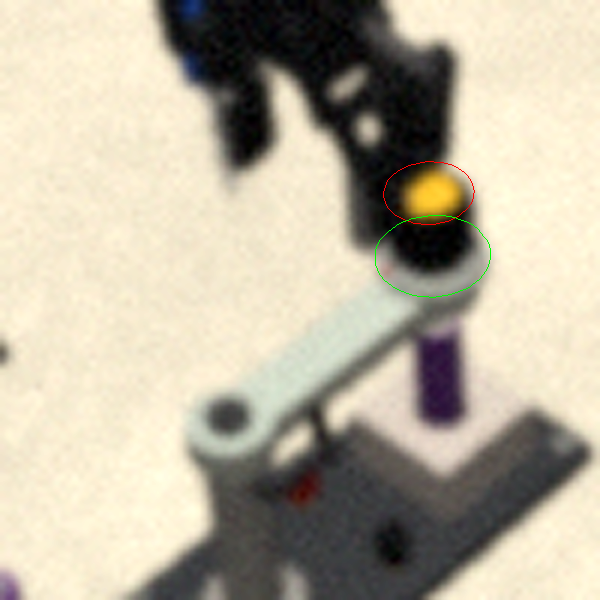

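```bash
python3 -m creep '[[-30,0,0,-10],[-60,-1,0,-20],[-60,-1,0,-30],[-60,-1,0,-40],[-60,-1,0,-50],[-60,-1,0,-60],[-60,-1,0,-70],[-60,-1,0,-80],[-60,-1,0,-90],[-60,-1,0,-100],[-60,-1,0,-110],[-60,-1,0,-120]]'; python3 -m creep '[[0,0,0,-10],[0,0,0,-20],[0,0,0,-30],[0,0,0,-40],[0,0,0,-50],[0,0,0,-60],[0,0,0,-70],[0,0,0,-80],[0,0,0,-90],[0,0,0,-98],[0,0,0,-98]]';python3 -c "
from h import *
rel([.5138,-.1134,.136],None)"
```

```text
clock: 18.62
ee_pos: [0.5138, -0.1133, 0.2024]
orientation: [-1.7, -2.639, 0.001]
wrist_force: [0.1, 0.3, 0.2]
gripper_width: 0.702
clock: 20.0
ee_pos: [0.5138, -0.1133, 0.2026]
orientation: [0.866, -3.018, -0.002]
wrist_force: [-0.5, 0.9, 0.2]
gripper_width: 0.701
pos [ 0.5138 -0.1133  0.2026] F [-0.5  0.9  0.2] jawaz 122.0 xaz -148.0 j [-0.34  0.39  1.83 -0.    0.92 -2.47] w 0.701 t 20.0
shift [-0.  -0.2 66.6]
```

```bash
python3 -m creep '[[0,0,30,0],[0,0,55,0],[0,0,65.5,0],[0,0,65.5,0],[0,0,65.5,0]]'; python3 -m creep '[[0,0,0,0],[0,0,0,0],[0,0,0,0],[0,0,0,0],[0,0,0,0]]' 20 60; python3 -c "
from h import *
rel(None);print(monitor.state()['ft_torque'])"
```

```text
clock: 20.62
ee_pos: [0.5145, -0.1136, 0.1388]
orientation: [-0.867, 3.019, -0.001]
wrist_force: [0.8, 0.9, -0.3]
gripper_width: 0.703
clock: 21.25
ee_pos: [0.5145, -0.1138, 0.1391]
orientation: [-0.867, 3.018, -0.002]
wrist_force: [-0.4, -1.1, 6.3]
gripper_width: 0.401
pos [ 0.5145 -0.1138  0.1391] F [-0.4 -1.1  6.3] jawaz 122.1 xaz -147.9 j [-0.34  0.47  1.9  -0.    0.77 -2.47] w 0.401 t 21.25
[-0.16935208  0.15032677 -0.07737015]
```

```bash
cat > t.py <<'E'
from h import *
s=monitor.state();M=R.from_rotvec(s["orientation"]).as_matrix()
print("tz %.3f az %.1f j6 %.2f w %.3f F %s t %.2f"%(s["ft_torque"][2],np.degrees(np.arctan2(M[1,1],M[0,1])),s["joint_pos"][5],s["gripper_width"],np.round(s["wrist_force"],1),s["clock"]),"tq6 %.2f"%s["joint_torque"][5])
E
python3 -m creep '[[0,0,0,5],[0,0,0,10],[0,0,0,15],[0,0,0,20],[0,0,0,25],[0,0,0,30]]' >/dev/null; python3 t.py;python3 -m creep '[[0,0,0,5],[0,0,0,10]]' >/dev/null; python3 t.py;python3 -m creep '[[0,0,0,5],[0,0,0,10]]' >/dev/null; python3 t.py;python3 -m creep '[[0,0,0,5],[0,0,0,10]]' >/dev/null; python3 t.py
```

```text
tz 0.244 az 92.0 j6 -1.95 w 0.401 F [-1.1 -7.6  4.5] t 22.00 tq6 -0.91
tz 0.206 az 82.0 j6 -1.77 w 0.406 F [-1.5 -9.4  3.5] t 22.25 tq6 -0.91
tz 0.193 az 72.0 j6 -1.60 w 0.399 F [ -1.8 -12.4   3.8] t 22.50 tq6 -0.91
tz 0.248 az 62.0 j6 -1.42 w 0.407 F [ -3.  -13.4   4.8] t 22.75 tq6 -0.90
```

```bash
python3 -c "
from h import *
rel([.514,-.1136,.139]);print(monitor.state()['ft_torque'])"
```

```text
pos [ 0.5147 -0.1153  0.1391] F [ -3.  -13.4   4.8] jawaz 62.0 xaz 152.0 j [-0.34  0.47  1.9  -0.    0.77 -1.42] w 0.407 t 22.75
shift [1.4 1.2 0.1]
[-2.44159634  0.54284474  0.24789665]
```

```bash
python3 -m creep '[[-0.7,-1.3,0,0],[-0.9,-1.8,0,0]]'; python3 - <<'E'
from h import *
grab("k"); rel([.514,-.1136,.139]);print(monitor.state()['ft_torque'])
b=cv2.imread("pics/scene_k.png")
overlay("scene",b,(215,110,315,210),6,[],"pics/o1.png")
E
```

```text
clock: 23.0
ee_pos: [0.5146, -0.1158, 0.1391]
orientation: [0.758, 3.047, -0.0]
wrist_force: [-0.2, 0.7, 5.3]
gripper_width: 0.403
pos [ 0.5146 -0.1158  0.1391] F [-0.5 -0.6  5.7] jawaz 62.1 xaz 152.1 j [-0.35  0.47  1.9  -0.    0.77 -1.43] w 0.402 t 23.1
shift [1.6 1.7 0.1]
[-0.1806188   0.0496567  -0.02526117]
```

View pics/o1.png

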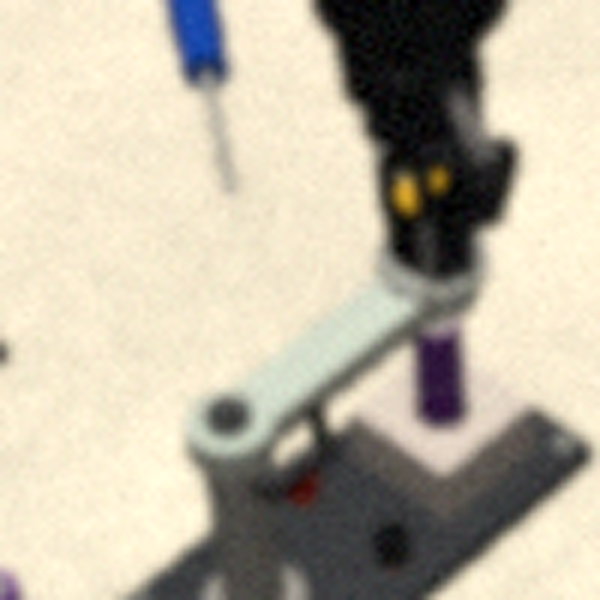

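```bash
python3 -m creep '[[0,-0.17,0,5]]' >/dev/null; python3 t.py;python3 -m creep '[[0,-0.17,0,5]]' >/dev/null; python3 t.py;python3 -m creep '[[0,-0.17,0,5]]' >/dev/null; python3 t.py;python3 -m creep '[[0,-0.17,0,5]]' >/dev/null; python3 t.py;python3 -m creep '[[0,-0.17,0,5]]' >/dev/null; python3 t.py
```

```text
tz 0.149 az 57.0 j6 -1.34 w 0.403 F [ 1.1 -0.4  4.9] t 23.23 tq6 -1.48
tz 0.186 az 51.9 j6 -1.25 w 0.407 F [-0.1  0.6  4.8] t 23.35 tq6 -0.94
tz 0.231 az 46.9 j6 -1.17 w 0.399 F [0.5 0.7 5.2] t 23.48 tq6 -0.93
tz 0.247 az 41.9 j6 -1.08 w 0.403 F [ 0.1 -0.1  5.8] t 23.60 tq6 -0.93
tz 0.217 az 36.9 j6 -0.99 w 0.405 F [-0.6  0.8  4.8] t 23.73 tq6 -0.93
```

```bash
python3 -m creep '[[0,-0.17,0,5],[0.05,-0.35,0,10]]' >/dev/null; python3 t.py;python3 -m creep '[[0,-0.17,0,5],[0.05,-0.35,0,10]]' >/dev/null; python3 t.py;python3 -m creep '[[0,-0.17,0,5],[0.05,-0.35,0,10]]' >/dev/null; python3 t.py;python3 -m creep '[[0,-0.17,0,5],[0.05,-0.35,0,10]]' >/dev/null; python3 t.py
```

```text
tz 0.189 az 26.9 j6 -0.82 w 0.403 F [0.5 0.4 6.6] t 23.98 tq6 -0.93
tz 0.268 az 16.9 j6 -0.64 w 0.399 F [1.  1.  4.9] t 24.23 tq6 -0.93
tz 0.264 az 6.9 j6 -0.47 w 0.401 F [1.4 0.7 5.8] t 24.48 tq6 -0.93
tz 0.244 az -3.1 j6 -0.30 w 0.399 F [ 1.  -0.3  5. ] t 24.73 tq6 -0.93
```

```bash
python3 -m creep '[[0,-0.17,0,5],[0.05,-0.35,0,10]]' >/dev/null; python3 t.py;python3 -m creep '[[0,-0.17,0,5],[0.05,-0.35,0,10]]' >/dev/null; python3 t.py;python3 -m creep '[[0,-0.17,0,5],[0.05,-0.35,0,10]]' >/dev/null; python3 t.py
```

```text
tz 0.196 az -13.1 j6 -0.12 w 0.406 F [1.2 1.  5. ] t 24.98 tq6 -0.91
tz 0.275 az -23.1 j6 0.05 w 0.405 F [ 0.7 -0.3  6. ] t 25.23 tq6 -0.89
tz 0.257 az -33.1 j6 0.23 w 0.404 F [0.4 0.3 6.7] t 25.48 tq6 -0.86
```

```bash
for i in 1; do python3 -m creep '[[0,-0.17,0,5]]' >/dev/null; python3 t.py;python3 -m creep '[[0,-0.17,0,5]]' >/dev/null; python3 t.py;python3 -m creep '[[0,-0.17,0,5]]' >/dev/null; python3 t.py;python3 -m creep '[[0,-0.17,0,5]]' >/dev/null; python3 t.py; done
```

```text
tz 0.295 az -38.1 j6 0.32 w 0.406 F [1.3 0.  6.3] t 25.60 tq6 -0.85
tz 0.315 az -43.1 j6 0.40 w 0.408 F [0.8 0.3 7.2] t 25.73 tq6 -0.84
tz 0.327 az -48.1 j6 0.49 w 0.401 F [ 1.4 -1.   7.3] t 25.85 tq6 -0.82
tz 0.362 az -53.1 j6 0.58 w 0.400 F [ 0.9 -0.3  7.9] t 25.98 tq6 -0.81
```

```bash
python3 -m creep '[[0,-0.17,0,5]]' >/dev/null; python3 t.py;python3 -m creep '[[0,-0.17,0,5]]' >/dev/null; python3 t.py;python3 -m creep '[[0,-0.17,0,5]]' >/dev/null; python3 t.py;python3 -m creep '[[0,-0.17,0,5]]' >/dev/null; python3 t.py
```

```text
tz 0.335 az -58.0 j6 0.66 w 0.400 F [0.7 0.1 8. ] t 26.10 tq6 -0.80
tz 0.373 az -63.0 j6 0.75 w 0.402 F [1.3 0.2 7.2] t 26.23 tq6 -0.79
tz 0.378 az -68.0 j6 0.84 w 0.401 F [0.4 0.1 8.5] t 26.35 tq6 -0.78
tz 0.452 az -73.0 j6 0.93 w 0.409 F [0.9 0.9 8.9] t 26.48 tq6 -0.76
```

```bash
python3 -m creep '[[0,-0.17,0,5]]' >/dev/null; python3 t.py;python3 -m creep '[[0,-0.17,0,5]]' >/dev/null; python3 t.py;python3 -m creep '[[0,-0.17,0,5]]' >/dev/null; python3 t.py;python3 -m creep '[[0,-0.17,0,5]]' >/dev/null; python3 t.py
```

```text
tz 0.423 az -78.0 j6 1.01 w 0.401 F [0.7 0.8 8. ] t 26.60 tq6 -0.75
tz 0.319 az -83.0 j6 1.10 w 0.404 F [1.4 0.8 9.3] t 26.73 tq6 -0.78
tz 0.160 az -88.1 j6 1.19 w 0.402 F [ 0.  -0.3  8.3] t 26.85 tq6 -0.99
tz -0.017 az -93.1 j6 1.28 w 0.402 F [ 0.2 -0.6  8.1] t 26.98 tq6 -1.20
```

```bash
python3 -m creep '[[0,-0.17,0,5]]' >/dev/null; python3 t.py;python3 -m creep '[[0,-0.17,0,5]]' >/dev/null; python3 t.py;python3 -m creep '[[0,-0.17,0,5]]' >/dev/null; python3 t.py;python3 -m creep '[[0,-0.17,0,5]]' >/dev/null; python3 t.py;python3 -m creep '[[0,-0.17,0,5]]' >/dev/null; python3 t.py;python3 -m creep '[[0,-0.17,0,5]]' >/dev/null; python3 t.py
```

```text
tz 0.013 az -98.1 j6 1.37 w 0.401 F [1.6 0.1 8. ] t 27.10 tq6 -1.15
tz 0.223 az -103.1 j6 1.45 w 0.401 F [ 0.2 -0.3  9. ] t 27.23 tq6 -0.91
tz 0.402 az -108.1 j6 1.54 w 0.402 F [ 0.2 -0.4  8.9] t 27.35 tq6 -0.75
tz 0.344 az -113.0 j6 1.63 w 0.400 F [ 0.8 -0.4  8.7] t 27.48 tq6 -0.81
tz 0.091 az -118.1 j6 1.72 w 0.405 F [ 2.  -1.3  8.3] t 27.60 tq6 -1.05
tz -0.038 az -123.1 j6 1.80 w 0.402 F [ 1.1 -1.   8.4] t 27.73 tq6 -1.22
```

```bash
python3 -m creep '[[0,-0.17,0,5]]' >/dev/null; python3 t.py;python3 -m creep '[[0,-0.17,0,5]]' >/dev/null; python3 t.py;python3 -m creep '[[0,-0.17,0,5]]' >/dev/null; python3 t.py;python3 -m creep '[[0,-0.17,0,5]]' >/dev/null; python3 t.py;python3 -m creep '[[0,-0.17,0,5]]' >/dev/null; python3 t.py;python3 -m creep '[[0,-0.17,0,4]]' >/dev/null; python3 t.py
```

```text
tz 0.053 az -128.1 j6 1.89 w 0.407 F [ 1.1 -1.4  9.2] t 27.85 tq6 -1.10
tz 0.286 az -133.1 j6 1.98 w 0.407 F [ 1.  -0.5  9.2] t 27.98 tq6 -0.87
tz 0.399 az -138.0 j6 2.07 w 0.401 F [ 0.9 -0.9  8.3] t 28.10 tq6 -0.75
tz 0.296 az -143.0 j6 2.15 w 0.402 F [ 1.  -0.9  8.6] t 28.23 tq6 -0.84
tz 0.064 az -148.1 j6 2.24 w 0.407 F [ 0.8 -1.5  8.5] t 28.35 tq6 -1.08
tz -0.057 az -152.1 j6 2.31 w 0.403 F [-0.4 -1.6  8.1] t 28.48 tq6 -0.87
```

```bash
python3 -m creep '[[0,0,0,0],[0,0,0,0]]' >/dev/null; python3 t.py; python3 -m creep '[[0,0,0,0],[0,0,0,0],[0,0,0,0],[0,0,0,0]]' 60; python3 -m creep '[[0,0,-20,0],[0,0,-60,0],[0,0,-110,0],[0,0,-110,0],[0,0,-110,0]]'; python3 - <<'E'
from h import *
grab("m"); rel(None)
b=cv2.imread("pics/scene_m.png")
c=(.5140,-.1136)
overlay("scene",b,(215,110,315,210),6,[((*c,.132),.0235,(0,255,0))],"pics/q1.png")
E
```

```text
tz -0.094 az -151.9 j6 2.31 w 0.403 F [ 0.7 -0.4  7.9] t 28.73 tq6 -0.04
clock: 29.22
ee_pos: [0.5112, -0.1127, 0.138]
orientation: [2.694, -1.616, -0.0]
wrist_force: [0.1, -0.5, -0.1]
gripper_width: 0.702
clock: 29.85
ee_pos: [0.5109, -0.1126, 0.2476]
orientation: [2.694, -1.616, -0.001]
wrist_force: [0.1, -0.1, -0.5]
gripper_width: 0.703
pos [ 0.5108 -0.1126  0.247 ] F [-1.2  0.4  0.7] jawaz -151.9 xaz -61.9 j [-0.34  0.33  1.79 -0.    1.03  2.31] w 0.706 t 29.95
```

View pics/q1.png

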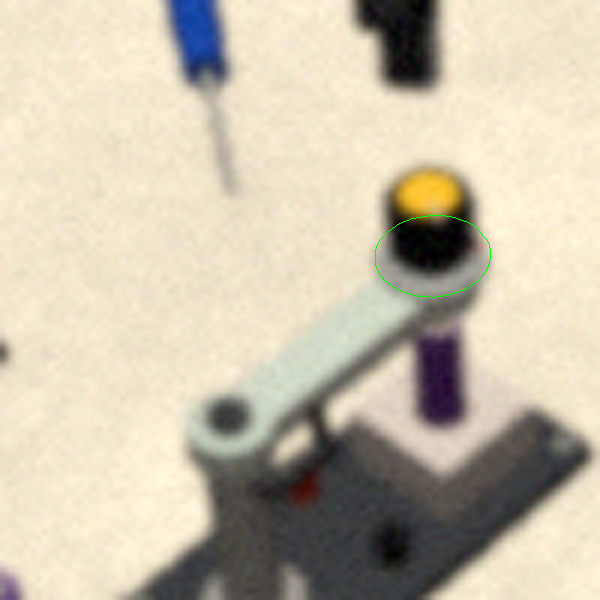

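View pics/scene_m.png

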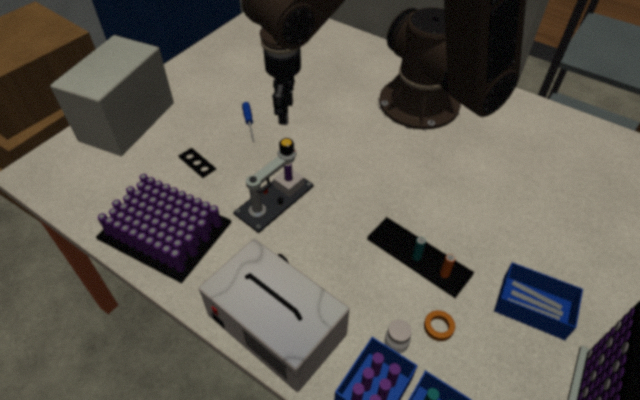

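```bash
python3 - <<'E'
from h import *
for t in "ijm":
    b=cv2.imread(f"pics/scene_{t}.png")[130:160,270:305].astype(float)
    w=np.clip(b[:,:,2]-b[:,:,0]-60,0,None); yy,xx=np.mgrid[130:160,270:305]
    u,v=(w*xx).sum()/w.sum(),(w*yy).sum()/w.sum(); K=ptz("scene",u,v,.167); print(t,u,v,w.sum(),K, "az", np.degrees(np.arctan2(K[1]+.1256,K[0]-.6284)))
E
```

```text
i 286.31432192648924 141.77820025348544 3156.0 [ 0.51391685 -0.11264574  0.167     ] az 173.54419607211562
j 286.9069290692907 142.04387043870437 2439.0 [ 0.51383219 -0.11093403  0.167     ] az 172.70517078994823
m 285.81876106194693 141.66867256637167 2825.0 [ 0.5142964  -0.11384224  0.167     ] az 174.1167450653204
```

```bash
python3 - <<'E'
from h import *
g=lambda t,bx: cv2.cvtColor(cv2.imread(f"pics/scene_{t}.png"),cv2.COLOR_BGR2GRAY)[bx[1]:bx[3],bx[0]:bx[2]].astype(np.float32)
for nm,bx in dict(bar=(262,156,284,176),collar=(276,150,298,166),cap=(276,136,298,152),base=(250,175,310,215)).items():
  for t in "ijk":
    a,b=g(t,bx),g("m",bx); W=np.eye(2,3,dtype=np.float32)
    try:
        cc,W=cv2.findTransformECC(a,b,W,cv2.MOTION_TRANSLATION,(3,100,1e-5),None,3); print(nm,t,"->m",np.round(W[:,2],2),round(cc,3))
    except Exception as e: print(nm,t,"fail")
E
```

```text
bar i ->m [ 8.68 -8.36] 0.696
bar j ->m [-0.  0.] 0.998
bar k ->m [0.05 0.02] 0.998
collar i fail
collar j ->m [ 0.21 -0.07] 0.972
collar k ->m [-0.2  -0.44] 0.962
cap i ->m [2.54 0.16] 0.574
cap j ->m [ 1.93 -0.13] 0.585
cap k ->m [-10.18   7.11] 0.7
base i ->m [-0.01  0.08] 0.973
base j ->m [0.01 0.01] 1.0
base k ->m [0.   0.03] 1.0
```

```bash
python3 -c "
from h import *
print(job.close_job())"
```

```text
the job is handed in; nothing more can be done
None
```

The purple cell is seated in the nest, the clamp arm is home on its stop, and the knob was tightened past two clicks. I handed the job in at about 30 s of the 72 s, with the gripper open and clear. The hand-in gave no verdict.

- **Cell:** it went in freely and bottomed at a tool height of 55.1 mm. The seating push peaked at about 25 N, under the 45 N limit. A picture after release showed it upright, with its top at the height expected for a cell that is home.
- **Arm:** I pushed it to the stop with about 12 N at the bar, then backed off. Comparing pictures from after that release and from after tightening, the bar had not moved.
- **Knob:** it turned about 202° before the first slip. The torque peaked near 0.4 N m three times, about 30° apart. I stopped just past the third peak, at about 1.26 rad of slip (an estimate from the tool's angle), which is two clicks.
- **Other things on the bench:** the last picture showed the other cells and the rest of the bench looking undisturbed.

**Disagreements and gaps**
- **Off-centre knob grip:** the grip was about 2 mm off the knob's axis, and a sideways force of 13 N built up in the first 60° of turning. By the stated buffer stiffness, that would have put the arm close to its limit of 0.045 rad past the stop. The tool's position showed far less movement than that. I relieved the force and corrected for the offset over the remaining turn.
- **Yellow cap position:** it looked about 3 mm different between the before and after pictures. I put this down to the finger covering part of it in the earlier picture and relied on the bar comparison.
- **Contact force:** I could not measure the force on the cell directly. I inferred it from the clicks.

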